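# Bring the basket's bow round to the post and set the wheel brake

## Robot

A 6-joint arm with a two-finger parallel gripper is mounted at the origin on the work surface. World frame = base frame: x ahead of the robot, y to its left, z up, the work surface at z = 0. Lengths are in mm, angles in rad, forces in N, time in s.
With the tool pointing down it reaches from about 350 to 875 mm from the base axis. Payload 4.2 kg.
Tool frame: the origin (TCP) lies midway between the tips of the shut fingers; the grasp point (between the pads) lies 19 mm behind it; z points along the fingers, y is the line along which they close (so a half turn about z gives the same grasp; the last joint's range is limited). The gripper opens to 85 mm and grips with 20 to 120 N. Pads are 22 mm wide; open, the fingers measure 114 mm over their backs; the gripper's body (76 mm by 85 mm) begins 54 mm behind the grasp point. The pads swing forward as they close: fully open they stand 13 mm farther back than shut.
Start: joints at [-1.015, 0.385, 0.008, 0, -1.194, -0.259], TCP at [182.804, -597.647, 231.312] pointing down, gripper open.
Joint ranges: [-3.14, 3.14], [-1.21, 2.06], [-1.07, 1.41], [-3.16, 2.05], [-2.99, -0.16], [-3.1, 3.1]. Speed limits (rad/s): [2.79, 2.79, 3.14, 3.14, 3.14, 3.14].

## Interface

Orientations are given as a unit quaternion [x, y, z, w].
In Python, from bench import read_state, get_image, job_done gives the robot as it stands.
- The arm moves only by the shell command python3 -m jog 'ROWS'. ROWS is JSON, a list of rows, each a list of 3 entries, a list of its own where there are three numbers: the shift along the world's x, y, z scaled (see below), then the turn, a rotation vector about the world's x, y, z scaled (see below), then the gripper's target within -1 to 1 (shut at 1, half-way at 0, fully open at -1). In form: [[[x, y, z], [wx, wy, wz], claw], ...]. A call has 1 to 20 rows; each row is the pose to reach, as a shift and turn from the pose commanded when the call began; what a row does not reach only later rows make up. The controller multiplies each number of a shift by 10 cm and each number of a turn by 120 degrees. A row lasts 1/10 s, in which the tool goes at most 50 mm and 8.59 degrees, less where a joint would pass 70% of its speed; a pose out of reach is approached as far as the arm can. A call with a number of a shift or a turn outside -1 to 1 is refused whole. A call with a gripper value outside its range is refused whole. The fingers move at their own pace and stop on an object; the grip force is fixed at half the most. Time passes only in rows, so rows that repeat a pose let the fingers close. It gives the time, the measured TCP pose, the force, the opening and the grip force at its end, in the units of the state.
- read_state(): the state, without advancing time (a new reading comes with each control period).
- get_image(name): name is "scene" or "top" or "wrist"; returns a dict with "frame" (420x560x3 uint8, red, green, blue), "range_z" (420x560 float32, mm along the optical axis (not along the pixel's ray), 0 where there is no reading), "fx", "fy", "cx", "cy" (pixels), "R" (3x3) and "t" (3): a world point X has camera coordinates R X + t. Camera axes: x right, y down, z forward; pixel columns grow to the right and rows downward; lengths in mm; the calibration is good to about 2 mm. The wrist camera is an equidistant fisheye: a pixel r from the principal point sees the ray r / f radians off the axis. A picture is of the moment at which its call begins.
- job_done(): hands the job in; it is judged then, once.
The state is a dict: "clock": time; "joints": joint angles; "joint_vel": joint speeds; "joint_efforts": joint torques, N m; "position": TCP position; "ee_rot": TCP orientation; "contact_force": force on the tool from outside, world axes, zero at the start; "wrist_torque": the same for the moment, N m; "gripper_width": finger opening in mm; "grasp_force": force on a finger pad.
Only numpy, scipy, OpenCV 4.12 (cv2) and the standard library are available. Lean on these libraries where they do the work, as an engineer would, in place of code of your own. Each camera call takes 0.05 s, during which the arm holds its last target. There are 200 camera calls.

## Task

On the banding wheel sits an unfired clay basket. Push the wheel round by its arms until the bow on the basket points straight at the little pointed steel post, then push the brake lever all the way over to its far stop, leaving the bow pointing at the post. Nothing is picked up: do not touch the clay basket itself, and leave the post and everything else on the table where it stands.

Things in the scene. Friction and masses are not known exactly. Their poses are not given: they have to be found in the camera images.
- wheel_base: The fixed foot of the banding wheel, dark steel, 150 mm across, standing on the table. Origin on the table, on the wheel's upright turning axis. A low bar (34 mm wide, 10 mm high) runs from it along its -y axis to a brake post (32 mm across, 38 mm high) whose axis stands at y = -190 mm in this frame.
- wheel (a joint): Angle of the banding wheel about its upright axis, rad, relative to the foot; grows anticlockwise seen from above; turns freely either way past a full turn. Friction holds it where it is left (1 to 2 N on an arm turns it). Aluminium disc 170 mm across, top face 80 mm above the table, with four push arms at right angles below it; at 0 one arm lies along the foot's +x.
- wheel_arm (a point): Centre of the black ball (20 mm across) at the end of one of the four push arms (the one along the foot's +x at wheel angle 0), 145 mm from the axis, 56 mm above the table. The arms are level steel bars 12 mm thick, centre line 56 mm above the table, sticking out from under the disc.
- brake (a joint): Angle of the brake lever, rad: 0 to 0.15 at the start (off), 1.2 at its far stop (locked). Grows anticlockwise seen from above about the brake post's axis. In the foot's frame it points at -124 degrees from +x when 0 (towards the robot) and at -56 degrees when 1.2 (away from it). Stays where it is left (about 0.7 N moves it); it does not grip or turn the wheel.
- brake_tip (a point): Centre of the black ball (22 mm across) at the end of the brake lever, 85 mm from the brake post's axis. The lever is a level steel bar 12 mm thick, centre line 47 mm above the table.
- basket: Small unfired grey clay basket standing loose on the middle of the wheel, riding round with it: bowl 92 mm across and 55 mm high, a hoop handle over it to 112 mm above its foot. Origin at the centre of its underside, 80 mm above the table; z up; the bow is on its +x side. Not to be touched.
- bow (a point): The clay bow, about 60 mm wide, on the rim of the basket at one foot of the hoop; this point is 55 mm out from the basket's centre along its +x, 56 mm above its foot.
- post: Small loose steel post: round foot 48 mm across, 10 mm thick, with a 10 mm rod ending in a point 72 mm high. Stands on the table 190 to 230 mm from the wheel's axis. Origin at the centre of its underside.
- post_tip (a point): The point at the top of the post, 72 mm above the table.
- slip_cup: Bystander: open pale cup 60 mm across, 55 mm high, standing near the wheel as the post does.
- glaze_jar: Bystander: small grey jar 48 mm across, 60 mm high, with white cap.
- fettling_brush: Bystander: brush 170 mm long, lying to the left of the wheel.
- wood_block: Bystander: wood block 90 x 55 x 35 mm.
- water_bottle: Bystander: clear bottle 66 mm across, 190 mm high, to the left.
- small_basket: Bystander: a smaller pale clay basket with hoop handle and no bow, on a plaster slab to the right.
- modelling_tool: Bystander: scraper 190 mm long with wooden handle and broad steel blade, lying to the right.

How it is judged:
By the outcome, as a careful person would: the job done as asked, in the order asked, and still so for the second after the job is handed in, with the robot touching nothing.
It also fails if it takes over 54 s, if anything falls off the work surface, if the arm or the gripper's body presses on something with over 40 N, if the wrist force passes 120 N, or if a joint passes its speed limit or range.

## Working session

There is one attempt and no reset: what is moved stays moved. The work goes in short steps, Python scripts to look and compute and a shell command to move; the robot and the scene stay as the last step left them, time stands still between calls to the robot, and variables do not carry over. Pictures are saved under pics/ and viewed, at most 10 in all, crops included, and the job is handed in when it is done.

```bash
mkdir -p pics; ls; python3 - <<'E'
from bench import *
import cv2,numpy as np
for n in ("top","scene"):
    g=get_image(n); cv2.imwrite(f"pics/{n}0.png",g["frame"][:,:,::-1]); np.savez(f"{n}0.npz",**g)
    print(n,g["fx"],g["cx"],g["cy"],g["R"],g["t"])
E
```

```text
pics
top 437.6579442441248 284.6548303967078 211.05693427861684 [[-0.01181211 -0.99992962  0.00110856]
 [-0.99180428  0.01157507 -0.12724103]
 [ 0.12721924 -0.00260246 -0.99187121]] [   2.38904975  568.81807697 1219.35298045]
scene 414.11243533406036 286.0585332264411 211.11930427045618 [[-0.13687571  0.9904995   0.01325793]
 [ 0.70380834  0.10665912 -0.70233728]
 [-0.69707881 -0.08680188 -0.71172085]] [  84.40925404 -326.47663431 1607.90212959]
```

View pics/top0.png

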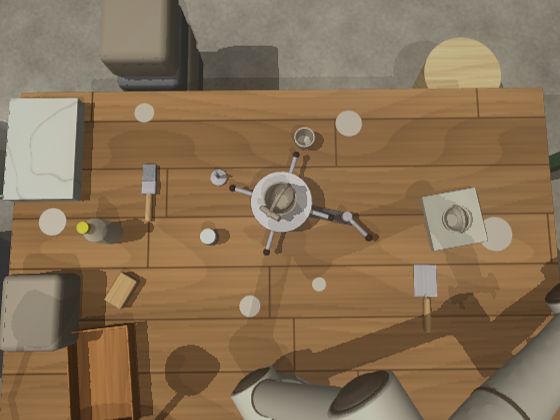

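View pics/scene0.png

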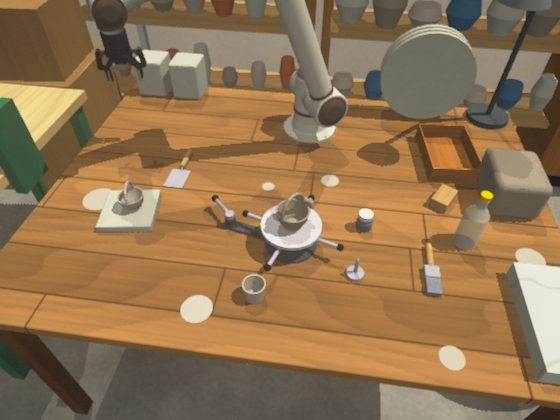

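The top view shows the wheel at (281,202) with arm balls at (296,155), (233,188) and (266,252). The bow is near (268,212), the post at (219,177), the brake post at (348,216) and the lever ball at (369,237). The scene view agrees. Next I'll measure these and zoom in.

```bash
cat > h.py <<'E'
import numpy as np,cv2
from bench import *
def ray(g,u,v):
    R=g["R"];d=R.T@np.array([(u-g["cx"])/g["fx"],(v-g["cy"])/g["fy"],1]);return -R.T@g["t"],d
def atz(g,u,v,z):
    c,d=ray(g,u,v);return c+d*(z-c[2])/d[2]
def cloud(g):
    v,u=np.mgrid[:420,:560];Z=g["range_z"]
    P=np.stack([(u-g["cx"])/g["fx"]*Z,(v-g["cy"])/g["fy"]*Z,Z],-1)
    return (P-g["t"])@g["R"]
def proj(g,X):
    p=g["R"]@np.array(X,float)+g["t"];return g["fx"]*p[0]/p[2]+g["cx"],g["fy"]*p[1]/p[2]+g["cy"]
E
python3 - <<'E'
from h import *
g=dict(np.load("top0.npz"));P=cloud(g)
for n,u,v,z in [("arm",296,155,56),("arm",233,188,56),("arm",266,252,56),("tip",369,237,47),("bpost",348,216,38),("post",219,177,10),("jar",208,236,60),("cup",304,138,55),("disc",281,202,80)]:
    print(n,atz(g,u,v,z).round(),P[v,u].round())
# disc fit
m=(abs(P[...,2]-80)<5);m[:150]=0;m[250:]=0;m[:,:230]=0;m[:,335:]=0
q=P[m][:,:2].astype(np.float32);c,r=cv2.minEnclosingCircle(q);print("disc",c,r,len(q))
c=np.array(c)
s=(P[...,2]>90)&(np.hypot(P[...,0]-c[0],P[...,1]-c[1])<90)
Q=P[s];print(len(Q),Q[:,2].max())
f=cv2.resize(g["frame"][120:270,190:390,::-1],None,fx=4,fy=4,interpolation=cv2.INTER_CUBIC)
cv2.imwrite("pics/top0z.png",f)
E
```

```text
arm [728. -39.  56.] [725. -38.  68.]
arm [634. 142.  56.] [632. 140.  70.]
arm [452.  49.  56.] [452.  49.  60.]
tip [ 491. -242.   47.] [ 490. -239.   58.]
bpost [ 552. -185.   38.] [ 551. -183.   52.]
post [676. 189.  10.] [674. 187.  21.]
jar [498. 211.  60.] [498. 211.  57.]
cup [778. -63.  55.] [794. -65.   2.]
disc [589.   6.  80.] [588.   6.  85.]
disc (589.734619140625, 6.370731353759766) 84.83148956298828 1807
893 198.05386266360497
```

View pics/top0z.png

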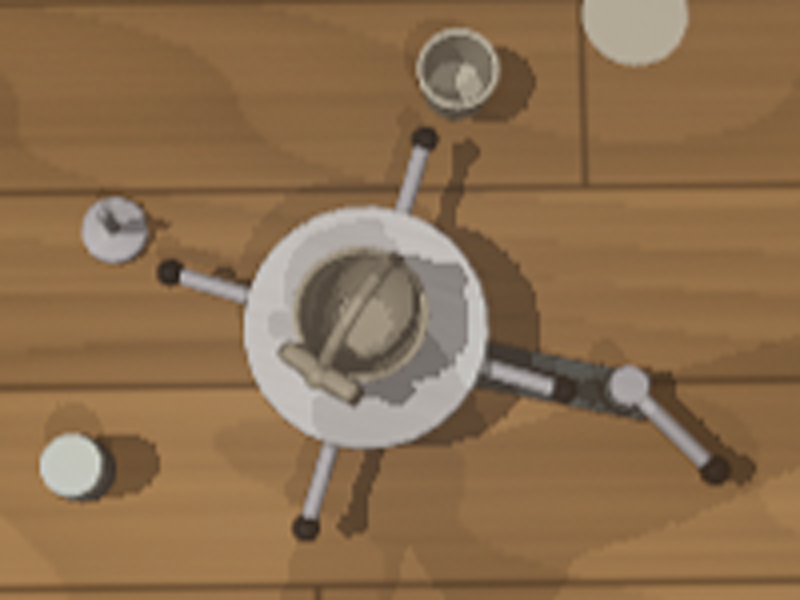

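```bash
cat >> h.py <<'E'
def bow(g,c,show=True):
    P=cloud(g);d=P[...,:2]-c;s=(P[...,2]>88)&(P[...,2]<230)&(np.hypot(d[...,0],d[...,1])<85)
    Q=P[s]; H=Q[Q[:,2]>160]  # hoop
    (l,_),=[cv2.PCACompute(H[:,:2].astype(np.float32),None)] if 0 else [(H[:,:2].mean(0),0)]
    w,V=np.linalg.eigh(np.cov(H[:,:2].T));h=V[:,1]
    B=Q[(Q[:,2]<165)&(np.hypot(Q[:,0]-c[0],Q[:,1]-c[1])>52)]
    print("hoop mean",H.mean(0).round(),"dir",np.degrees(np.arctan2(h[1],h[0])).round(1),"outer",B.mean(0).round(),len(B),"az",np.degrees(np.arctan2(B[:,1].mean()-c[1],B[:,0].mean()-c[0])).round(1))
    return Q
E
python3 - <<'E'
from h import *
deg=lambda a:np.degrees(np.arctan2(a[1],a[0])).round(1)
c=np.array([589.7,6.4])
for n in("top","scene"):
    print(n);bow(dict(np.load(n+"0.npz")),c)
g=dict(np.load("top0.npz"));f=lambda u,v,z:atz(g,190+u/4-.4,120+v/4-.4,z)[:2]
a,b=f(283,348,136),f(358,400,136);m=(a+b)/2;n=a-b
print("bow ends",a,b,"perp",deg([n[1],-n[0]]),"mid az",deg(m-c),m-c)
ff=f(398,260,136);print("farfoot",ff-c,"hoop dir",deg(m-ff))
for u,v in[(424,138),(170,272),(306,528),(566,390)]:
    q=f(u,v,58)-c;print("arm",deg(q),np.hypot(*q).round(1))
t=f(104,213,72)-c;p=f(114,232,8)-c;print("tip",deg(t),np.hypot(*t),"foot",deg(p),np.hypot(*p))
bp=f(629,384,53)-c;bt=f(714,471,50)-c;print("bp",bp+c,deg(bp),np.hypot(*bp),"tip",bt+c,deg(bt-bp),np.hypot(*(bt-bp)))
s=read_state();print(s["position"],s["ee_rot"],s["gripper_width"])
g=dict(np.load("scene0.npz"))
print([np.round(proj(g,x)) for x in[(676,191,72),(676,191,0),(*c,80)]])
E
```

```text
top
hoop mean [588.  10. 181.] dir 145.8 outer [547.  38. 144.] 84 az 143.7
scene
hoop mean [600.  10. 179.] dir 144.4 outer [569.  57. 138.] 61 az 112.4
bow ends [568.64778554  60.06006455] [533.51868456  10.86383714] perp -35.5 mid az 143.0 [-38.61676495  29.06195084]
farfoot [ 37.13762214 -23.09057821] hoop dir 145.5
arm -17.4 147.3
arm 71.8 145.0
arm 162.8 143.4
arm -106.7 147.4
tip 65.0 201.65631463160977 foot 65.4 203.80148524555918
bp [ 551.66781873 -179.93195459] -101.5 190.17372087609303 tip [ 489.65481435 -238.38133026] -136.7 85.21703016218315
[ 182.65349971 -597.16133336  230.33086049] [-1.47774214e-01  9.89020626e-01  9.70670409e-04 -2.00373034e-04] 85.21243629593893
[array([357., 257.]), array([353., 274.]), array([290., 223.])]
```

Bow azimuth is about 145°, post about 65.2°, so the wheel needs about -80°. I'll push arm D (az -107°) clockwise, because that keeps the gripper far from the bow. Moving over there with the fingers shut.

```bash
python3 -m jog '[[[0.3,0.3,0],[0,0,0],1],[[0.65,0.65,0],[0,0,0],1],[[1,1,0],[0,0,0],1]]'
python3 -m jog '[[[0.35,0.35,0],[0,0,0],1],[[0.7,0.7,0],[0,0,0],1],[[1,1,0],[0,0,0],1]]'
python3 -m jog '[[[0.35,0.35,0],[0,0,0],1],[[0.7,0.7,0],[0,0,0],1],[[1,1,0],[0,0,0],1]]'
python3 -m jog '[[[0.35,0.35,0],[0,0,0],1],[[0.7,0.7,0],[0,0,0],1],[[1,1,0],[0,0,0],1],[[1,1,0],[0,0,0],1],[[1,1,0],[0,0,0],1]]'
```

```text
clock: 0.4
position: [283.2, -496.5, 230.6]
ee_rot: [-0.147, 0.989, 0.001, -0.0]
contact_force: [1.4, -0.7, 0.2]
gripper_width: 44.0
grasp_force: 0.0
clock: 0.7
position: [384.0, -395.6, 231.0]
ee_rot: [-0.148, 0.989, 0.0, -0.0]
contact_force: [0.3, 0.4, 0.5]
gripper_width: 0.4
grasp_force: 0.0
clock: 1.0
position: [484.0, -295.6, 231.0]
ee_rot: [-0.148, 0.989, 0.0, -0.0]
contact_force: [0.4, 0.5, -0.6]
gripper_width: 0.0
grasp_force: 0.0
clock: 1.5
position: [583.0, -196.6, 230.3]
ee_rot: [-0.149, 0.989, 0.0, -0.001]
contact_force: [-0.2, -0.4, 0.2]
gripper_width: -0.3
grasp_force: 0.0
```

```bash
python3 -m jog '[[[0.05,0.4,0],[0,0,0],1],[[0.1,0.72,0],[0,0,0],1],[[0.1,0.72,0],[0,0,0],1],[[0.1,0.72,-0.4],[0,0,0],1],[[0.1,0.72,-0.8],[0,0,0],1],[[0.1,0.72,-1],[0,0,0],1],[[0.1,0.72,-1],[0,0,0],1]]'
python3 -m jog '[[[0,0,-0.2],[0,0,0],1],[[0,0,-0.4],[0,0,0],1],[[0,0,-0.6],[0,0,0],1],[[0,0,-0.82],[0,0,0],1],[[0,0,-0.82],[0,0,0],1],[[0,0,-0.82],[0,0,0],1]]'
python3 - <<'E'
from h import *
c=np.array([590.5,6]); p=np.array([592.5,-124.])
for az in range(-90,-181,-10):
    q=c+130*np.array([np.cos(np.radians(az)),np.sin(np.radians(az))]);print(az,q.round(),((q-p)/100).round(2))
g=get_image("top");f=cv2.resize(g["frame"][120:270,190:390,::-1],None,fx=4,fy=4);cv2.imwrite("pics/t1.png",f)
E
```

```text
clock: 2.2
position: [589.5, -127.1, 127.8]
ee_rot: [-0.147, 0.989, 0.001, -0.004]
contact_force: [-0.4, 0.1, 0.4]
gripper_width: -0.2
grasp_force: 0.0
clock: 2.8
position: [593.6, -126.5, 50.8]
ee_rot: [-0.148, 0.989, -0.0, 0.001]
contact_force: [0.2, 0.0, 0.0]
gripper_width: 0.1
grasp_force: 0.0
-90 [ 590. -124.] [-0.02  0.  ]
-100 [ 568. -122.] [-0.25  0.02]
-110 [ 546. -116.] [-0.46  0.08]
-120 [ 526. -107.] [-0.67  0.17]
-130 [507. -94.] [-0.86  0.3 ]
-140 [491. -78.] [-1.02  0.46]
-150 [478. -59.] [-1.15  0.65]
-160 [468. -38.] [-1.24  0.86]
-170 [462. -17.] [-1.3   1.07]
-180 [460.   6.] [-1.32  1.3 ]
```

View pics/t1.png

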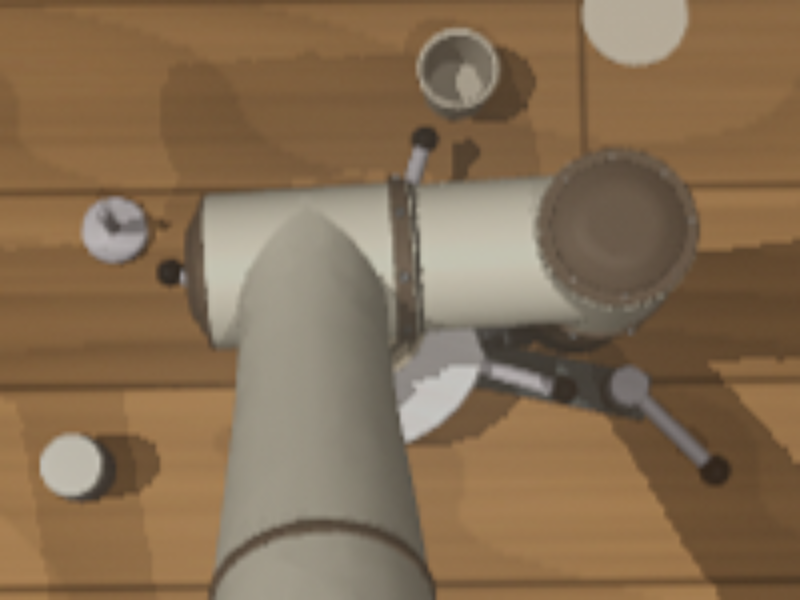

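The wheel, lever and post have not moved. The arm's wrist crosses over the basket, with its centre near (310,260) in the crop, so I'll check the clearance.

```bash
python3 - <<'E'
from h import *
g=get_image("top");P=cloud(g)
for u,v in[(250,170),(250,185),(250,200),(300,170),(300,185),(300,199),(268,220),(268,250),(343,176)]:print(u,v,P[v,u].round())
g=get_image("scene");f=cv2.resize(g["frame"][130:290,190:390,::-1],None,fx=3.7,fy=3.7);cv2.imwrite("pics/s1.png",f)
E
```

```text
250 170 [613.  69. 376.]
250 185 [578.  67. 394.]
250 200 [545.  66. 407.]
300 170 [611. -37. 380.]
300 185 [578. -36. 388.]
300 199 [552. -36. 366.]
268 220 [494.  27. 500.]
268 250 [437.  25. 564.]
343 176 [ 591. -122.  411.]
```

View pics/s1.png

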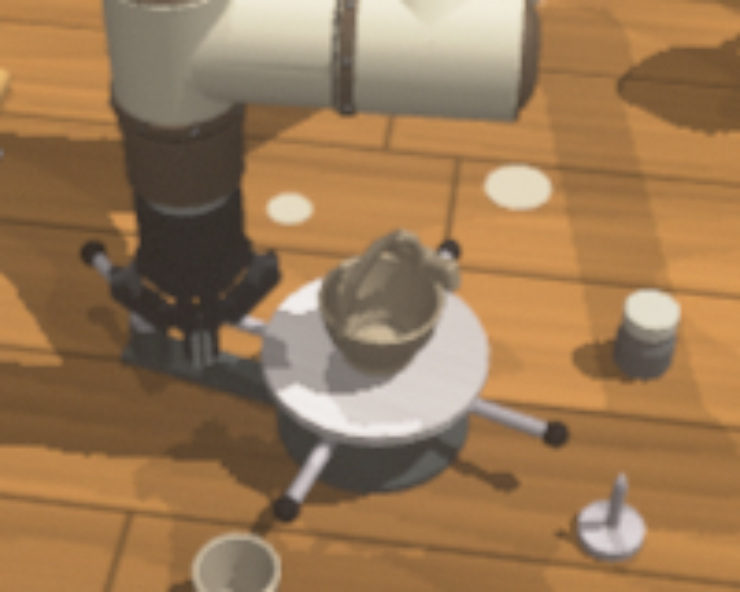

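The tube's underside is at about z = 300, well above the 192 hoop top, so it clears. The fingers stand clear on the far side of arm D. Start the arc push.

```bash
python3 -m jog '[[[-0.06,0,-0.03],[0,0,0],1],[[-0.13,0.01,-0.03],[0,0,0],1],[[-0.19,0.01,-0.03],[0,0,0],1],[[-0.25,0.02,-0.03],[0,0,0],1],[[-0.3,0.03,-0.03],[0,0,0],1],[[-0.36,0.04,-0.03],[0,0,0],1],[[-0.41,0.06,-0.03],[0,0,0],1],[[-0.46,0.08,-0.03],[0,0,0],1],[[-0.52,0.1,-0.03],[0,0,0],1],[[-0.57,0.12,-0.03],[0,0,0],1],[[-0.62,0.14,-0.03],[0,0,0],1],[[-0.67,0.17,-0.03],[0,0,0],1],[[-0.72,0.2,-0.03],[0,0,0],1],[[-0.77,0.24,-0.03],[0,0,0],1],[[-0.81,0.27,-0.03],[0,0,0],1],[[-0.86,0.3,-0.03],[0,0,0],1],[[-0.9,0.34,-0.03],[0,0,0],1],[[-0.94,0.38,-0.03],[0,0,0],1],[[-0.94,0.38,-0.03],[0,0,0],1],[[-0.94,0.38,-0.03],[0,0,0],1]]'
python3 - <<'E'
from h import *
s=get_image("scene");bow(s,np.array([590.5,6]));print(read_state()["position"])
g=get_image("top");a=cv2.resize(g["frame"][130:260,200:380,::-1],(400,289));b=cv2.resize(s["frame"][150:290,190:390,::-1],(400,280))
cv2.imwrite("pics/m2.png",cv2.vconcat([a,b]))
E
```

```text
clock: 4.95
position: [498.1, -87.5, 46.1]
ee_rot: [-0.148, 0.989, 0.0, -0.001]
contact_force: [-1.4, -0.1, -0.2]
gripper_width: -0.3
grasp_force: 0.0
hoop mean [596.  11. 178.] dir 108.9 outer [592.  61. 138.] 113 az 88.1
[498.33953085 -87.66010251  46.11179797]
```

View pics/m2.png

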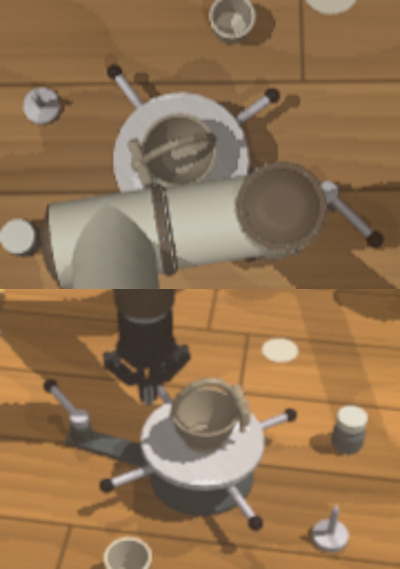

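Hoop direction is about 109–110°, so 35° of the 80° is done and everything else stands where it was. I'll continue to just short of the target.

```bash
python3 -m jog '[[[-0.04,0.04,0],[0,0,0],1],[[-0.08,0.08,0],[0,0,0],1],[[-0.11,0.13,0],[0,0,0],1],[[-0.14,0.17,0],[0,0,0],1],[[-0.18,0.22,0],[0,0,0],1],[[-0.21,0.27,0],[0,0,0],1],[[-0.24,0.32,0],[0,0,0],1],[[-0.26,0.37,0],[0,0,0],1],[[-0.28,0.42,0],[0,0,0],1],[[-0.3,0.48,0],[0,0,0],1],[[-0.32,0.53,0],[0,0,0],1],[[-0.34,0.58,0],[0,0,0],1],[[-0.35,0.63,0],[0,0,0],1],[[-0.36,0.69,0],[0,0,0],1],[[-0.37,0.74,0],[0,0,0],1],[[-0.37,0.78,0],[0,0,0],1],[[-0.37,0.78,0],[0,0,0],1],[[-0.37,0.78,0],[0,0,0],1]]'
cat >> h.py <<'E'
def arms(g,c,z=58,pr=True):
    # dark balls near r=145 -> wheel azimuth mod 90, from the picture
    res=[]
    gray=g["frame"].max(2).astype(float)
    for az in np.arange(0,360,.5):
        vals=[]
        for k in range(3 if 0 else 4):
            a=np.radians(az+90*k);u,v=proj(g,(c[0]+145*np.cos(a),c[1]+145*np.sin(a),z));vals.append(gray[int(round(v)),int(round(u))])
        res.append(np.sort(vals)[:4])
    return res
E
python3 - <<'E'
from h import *
c=np.array([590.5,6])
s=get_image("scene");bow(s,c);print(read_state()["position"])
g=get_image("top");bow(g,c)
a=cv2.resize(g["frame"][130:260,200:380,::-1],(540,390));cv2.imwrite("pics/t3.png",a)
E
```

```text
clock: 6.85
position: [461.5, -9.5, 46.2]
ee_rot: [-0.148, 0.989, 0.0, -0.0]
contact_force: [-0.3, 0.0, -0.2]
gripper_width: 0.0
grasp_force: 0.0
hoop mean [598.  13. 178.] dir 71.6 outer [620.  56. 136.] 159 az 59.6
[461.52835721  -9.64749643  46.17237001]
hoop mean [592.   5. 182.] dir 70.5 outer [608.  55. 145.] 68 az 70.3
```

View pics/t3.png

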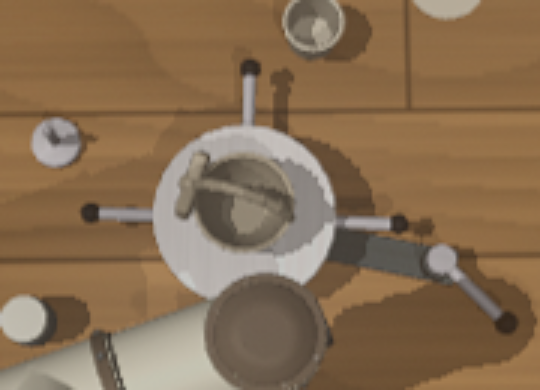

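The top view (crop ×3) shows balls at (250,67), (90,212) and (400,223), bow at (192,185), post foot at (56,142). I'll compute the remaining angle from the arms and the bow.

```bash
python3 - <<'E'
from h import *
g=dict(np.load("top0.npz"));f=lambda u,v,z:atz(g,200+u/3-.33,130+v/3-.33,z)[:2]
deg=lambda a:np.degrees(np.arctan2(a[1],a[0])).round(1)
T,L,R=f(250,67,58),f(90,212,58),f(400,223,58)
c=(L+R)/2;print("c",c,"LR",deg(L-R),"T",deg(T-c),np.hypot(*(T-c)),np.hypot(*(L-c)))
for cc in (c,np.array([589.7,6.4])):
    t=f(48,131,72);p=f(56,142,8);print("tip",t,deg(t-cc),"foot",p,deg(p-cc))
    a,b=f(201,155,136),f(182,216,136);m=(a+b)/2;print("bowmid az",deg(m-cc),m-cc,"perp",deg([(a-b)[1],-(a-b)[0]]))
E
```

```text
c [591.46372045   4.90553629] LR 87.3 T -2.5 145.553343948682 146.134795694662
tip [673.64504081 188.89699973] 65.9 foot [676.47103064 190.95193624] 65.4
bowmid az 69.3 [17.62564441 46.56704167] perp -107.4
tip [673.64504081 188.89699973] 65.3 foot [676.47103064 190.95193624] 64.8
bowmid az 66.7 [19.38936486 45.07257796] perp -107.4
```

About 70.3° against a post at 65.5°, so roughly 11 mm more, slowly.

```bash
python3 -m jog '[[[0,0.03,0],[0,0,0],1],[[0,0.05,0],[0,0,0],1],[[0,0.07,0],[0,0,0],1],[[0,0.09,0],[0,0,0],1],[[0,0.11,0],[0,0,0],1],[[0,0.11,0],[0,0,0],1],[[0,0.11,0],[0,0,0],1],[[0,0.06,0],[0,0,0],1],[[0,-0.1,0],[0,0,0],1],[[0,-0.2,0],[0,0,0],1],[[0,-0.2,0],[0,0,0],1]]'
python3 -m jog '[[[0,0,0.5],[0,0,0],1],[[0,0,1],[0,0,0],1],[[0,-0.3,1],[0,0,0],1],[[0,-0.6,1],[0,0,0],1],[[-0.2,-1,1],[0,0,0],1],[[-0.4,-1,1],[0,0,0],1],[[-0.4,-1,1],[0,0,0],1]]'
python3 - <<'E'
from h import *
c=np.array([591.,5.5])
s=get_image("scene");bow(s,c)
g=get_image("top");bow(g,c)
a=cv2.resize(g["frame"][130:260,200:380,::-1],None,fx=4.4,fy=4.4,interpolation=cv2.INTER_CUBIC);cv2.imwrite("pics/t4.png",a)
E
```

```text
clock: 8.05
position: [461.6, -30.7, 46.3]
ee_rot: [-0.147, 0.989, 0.0, -0.0]
contact_force: [-0.4, -0.0, -0.2]
gripper_width: 0.0
grasp_force: 0.0
clock: 8.75
position: [419.1, -130.5, 146.0]
ee_rot: [-0.146, 0.989, 0.0, -0.001]
contact_force: [-0.0, -0.5, 0.6]
gripper_width: -0.1
grasp_force: 0.0
hoop mean [599.  13. 179.] dir 66.7 outer [622.  54. 136.] 166 az 57.4
hoop mean [592.   5. 182.] dir 66.0 outer [609.  54. 144.] 73 az 69.4
```

View pics/t4.png

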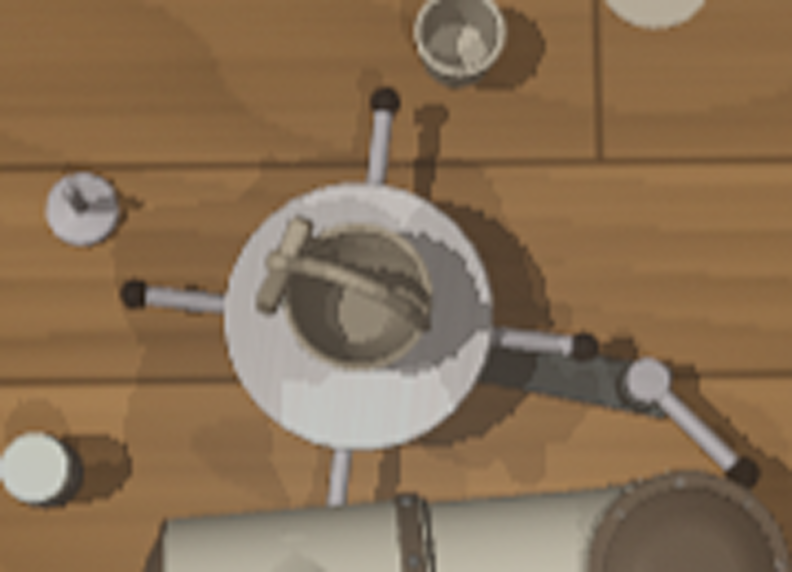

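Balls at (134,293), (584,346) and (385,100), bow ends at about (298,226) and (268,303), post foot (83,208), tip about (71,190), in the ×4.4 crop.

```bash
python3 - <<'E'
from h import *
g=dict(np.load("top0.npz"));f=lambda u,v,z:atz(g,200+u/4.4-.4,130+v/4.4-.4,z)[:2]
deg=lambda a:np.degrees(np.arctan2(a[1],a[0])).round(1)
T,L,R=f(385,100,58),f(134,293,58),f(584,346,58);c=(L+R)/2
print("c",c,"LR",deg(L-R),"T",deg(T-c))
f0=lambda u,v,z:atz(g,190+u/4-.4,120+v/4-.4,z)[:2]
print("LR0",deg(f0(170,272,58)-f0(566,390,58)),"TB0",deg(f0(424,138,58)-f0(306,528,58)))
t=f(71,190,72);p=f(83,208,8);print("tip",deg(t-c),"foot",deg(p-c),p)
a,b=f(298,226,136),f(268,303,136);n=a-b;m=(a+b)/2;print("bow perp",deg([-n[1],n[0]]),"mid az",deg(m-c),"far foot dir",deg(m-f(428,325,136)),m)
bp=f(647,381,53);bt=f(742,470,50);print("bp",bp,"lever",bt,deg(bt-bp))
E
```

```text
c [591.37199217   5.49607931] LR 82.5 T -7.4
LR0 72.6 TB0 -17.3
tip 65.4 foot 65.2 [676.86090105 190.57868358]
bow perp 68.6 mid az 63.4 far foot dir 66.4 [613.875409    50.34550639]
bp [ 549.99315032 -179.30338832] lever [ 492.27584328 -238.8603127 ] -134.1
```

The bow is at about 65–66.5° and the post at 65.3°, so it is aligned. Now the brake: fingers go to the lever's robot side, at about (485,-204).

```bash
python3 -m jog '[[[0.2,-0.25,0],[0,0,0],1],[[0.45,-0.5,0],[0,0,0],1],[[0.66,-0.73,0],[0,0,0],1],[[0.66,-0.73,0],[0,0,0],1],[[0.66,-0.73,-0.3],[0,0,0],1],[[0.66,-0.73,-0.6],[0,0,0],1],[[0.66,-0.73,-0.8],[0,0,0],1],[[0.66,-0.73,-1],[0,0,0],1],[[0.66,-0.73,-1],[0,0,0],1],[[0.66,-0.73,-1],[0,0,0],1]]'
python3 -m jog '[[[0,0,-0.07],[0,0,0],1],[[0.02,-0.05,-0.07],[0,0,0],1],[[0.05,-0.11,-0.07],[0,0,0],1],[[0.09,-0.16,-0.07],[0,0,0],1],[[0.12,-0.21,-0.07],[0,0,0],1],[[0.16,-0.25,-0.07],[0,0,0],1],[[0.21,-0.3,-0.07],[0,0,0],1],[[0.26,-0.34,-0.07],[0,0,0],1],[[0.31,-0.37,-0.07],[0,0,0],1],[[0.36,-0.4,-0.07],[0,0,0],1],[[0.42,-0.42,-0.07],[0,0,0],1],[[0.48,-0.44,-0.07],[0,0,0],1],[[0.54,-0.45,-0.07],[0,0,0],1],[[0.6,-0.46,-0.07],[0,0,0],1],[[0.66,-0.46,-0.07],[0,0,0],1],[[0.68,-0.46,-0.07],[0,0,0],1],[[0.7,-0.46,-0.07],[0,0,0],1],[[0.7,-0.46,-0.07],[0,0,0],1]]'
```

```text
clock: 9.85
position: [488.3, -202.1, 46.4]
ee_rot: [-0.149, 0.989, -0.0, -0.0]
contact_force: [0.1, 0.5, 0.4]
gripper_width: -0.0
grasp_force: 0.0
clock: 11.65
position: [558.2, -248.6, 39.4]
ee_rot: [-0.148, 0.989, -0.0, 0.0]
contact_force: [0.2, -0.7, -1.0]
gripper_width: 0.1
grasp_force: 0.1
```

Not at the stop yet, as there's no force. Creep on in small steps and watch the force.

```bash
for i in 1; do python3 -m jog '[[[0.02,0,0],[0,0,0],1],[[0.04,0.01,0],[0,0,0],1],[[0.06,0.01,0],[0,0,0],1],[[0.06,0.01,0],[0,0,0],1]]'; done
python3 - <<'E'
from h import *
P=cloud(g:=get_image("scene"));p=np.array(proj(g,(584,-258,47)));print(p)
u,v=p.astype(int)
cv2.imwrite("pics/s5.png",cv2.resize(g["frame"][v-60:v+60,u-70:u+70,::-1],None,fx=4,fy=4))
E
```

```text
clock: 12.05
position: [560.5, -248.2, 39.2]
ee_rot: [-0.148, 0.989, 0.001, -0.004]
contact_force: [-6.7, -2.3, 4.6]
gripper_width: 0.1
grasp_force: 3.8
[198.8847008  219.47968954]
```

View pics/s5.png

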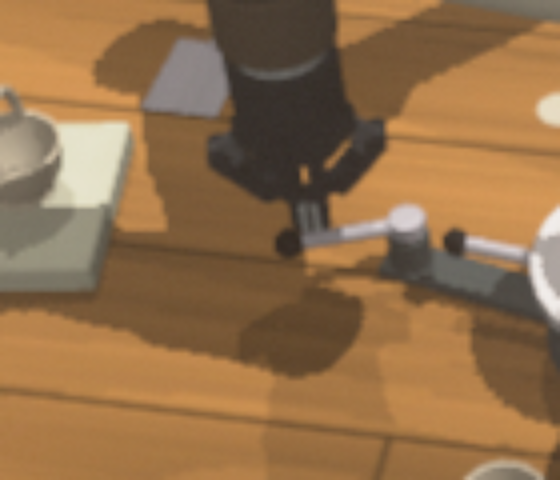

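The push is resisted (about 7 N and the finger has stalled), and the lever ball at (288,243) in the crop matches the predicted stop position to within about 1 px. Back off, lift, and verify.

```bash
python3 -m jog '[[[-0.05,0.02,0],[0,0,0],1],[[-0.2,0.02,0],[0,0,0],1],[[-0.3,0.02,0],[0,0,0],1],[[-0.3,0.02,0],[0,0,0],1],[[-0.3,0.02,0.4],[0,0,0],1],[[-0.3,0.02,0.8],[0,0,0],1],[[-0.3,0.02,1],[0,0,0],1],[[-0.3,0,1],[0,0,0],1]]'
python3 -m jog '[[[-0.3,-0.3,0.2],[0,0,0],1],[[-0.6,-0.6,0.4],[0,0,0],1],[[-0.9,-0.9,0.6],[0,0,0],1],[[-1,-1,0.6],[0,0,0],1],[[-1,-1,0.6],[0,0,0],1]]'
python3 - <<'E'
from h import *
c=np.array([591.,5.5])
s=get_image("scene");bow(s,c)
g=get_image("top");bow(g,c)
a=cv2.resize(g["frame"][130:260,200:380,::-1],None,fx=4.4,fy=4.4,interpolation=cv2.INTER_CUBIC);cv2.imwrite("pics/t6.png",a)
E
```

```text
clock: 12.9
position: [537.0, -248.2, 143.7]
ee_rot: [-0.148, 0.989, -0.002, 0.005]
contact_force: [-0.4, 0.7, -0.3]
gripper_width: -0.0
grasp_force: 0.0
clock: 13.4
position: [432.7, -348.6, 198.8]
ee_rot: [-0.146, 0.989, 0.0, 0.0]
contact_force: [0.1, -0.0, -0.4]
gripper_width: 0.2
grasp_force: 0.0
hoop mean [599.  13. 178.] dir 66.8 outer [622.  54. 136.] 165 az 57.4
hoop mean [592.   5. 182.] dir 66.2 outer [611.  53. 146.] 71 az 67.2
```

View pics/t6.png

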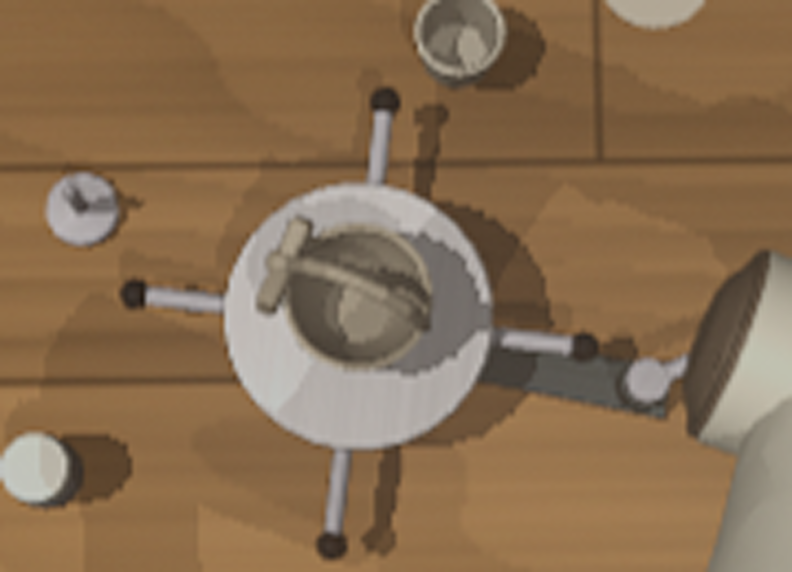

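The wheel, bow, post and bystanders are unchanged in this view, and the lever points to the locked side. Handing in.

```bash
python3 -c "
from bench import *
print(job_done())"
```

```text
the job is handed in; nothing more can be done
None
```

I turned the wheel about 80° so the bow points at the post to within about 1° by camera, then pushed the brake lever to its far stop; basket, post and bystanders weren't touched, and I handed in at about 13 s.

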